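# Clamp the chopping board with the ratchet lever

### The arm

A 6-joint arm with a two-finger parallel gripper is mounted at the origin on the work surface. World frame = base frame: x ahead of the robot, y to its left, z up, the work surface at z = 0. Lengths are in mm, angles in degrees, forces in N, time in s.
With the tool pointing down it reaches from about 300 to 850 mm from the base axis. Payload 4.2 kg.
Tool frame: the origin (TCP) lies between the finger pads; the fingertips stand 22 mm ahead of it and the grasp point (between the pads) lies 3 mm ahead of it; z points along the fingers, y is the direction in which the jaws open and shut (so a half turn about z gives the same grasp; the last joint's range is limited). The gripper opens to 91 mm and grips with 3 to 60 N. Pads are 32 mm wide; open, the fingers measure 118 mm over their backs; the gripper's body (76 mm by 178 mm) begins 60 mm behind the grasp point.
Start: joints at [65.89, 18.312, 89.639, -0, 72.044, -1.146], TCP at [224.342, 529.444, 235.976] pointing down, gripper open.
Joint ranges: [-177.97, 177.97], [-48.28, 115.42], [12.27, 149.76], [-77.06, 257.06], [2.81, 150.46], [-146.56, 146.56]. Speed limits (degrees/s): [147.25, 147.25, 180, 180, 180, 180].

### API

Orientations are given as [roll, pitch, yaw] about the fixed x, y, z axes, in that order (R = Rz(yaw) Ry(pitch) Rx(roll)).
In Python, from workcell import * gives the robot as it stands.
- The arm moves only by the shell command python3 -m jog 'ROWS' [OPENING] [FORCE]. ROWS is text: rows parted by semicolons, each of 6 numbers parted by spaces: the shift along the tool's x, y, z in units of 0.5 m (1.0 is 0.5 m), then the turn, a rotation vector about the tool's x, y, z in units of pi/2 rad (1.0 is pi/2 rad). A call has 1 to 20 rows; each row is the pose to reach, as a shift and turn from the pose measured when the call began, along the tool's axes at that moment; what a row does not reach only later rows make up. A row lasts 1/12 s, in which the tool goes at most 41.7 mm and 7.16 degrees, less where a joint would pass 70% of its speed; a pose out of reach is approached as far as the arm can. A call with a number of a shift or a turn outside -1 to 1 is refused whole. A call with a gripper value outside its range is refused whole. OPENING is the opening, from -1 (shut) to 1 (fully open), set as the call begins (- or left out, the last holds). The fingers move at their own pace and stop on an object; FORCE is the grip in N (left out, the last holds). Time passes only in rows, so rows that repeat a pose let the fingers close. It gives the time, the measured TCP pose, the force and the opening at its end, in the units of the state.
- state(): the state, without advancing time (a new reading comes with each control period).
- grab_frame(name): name is "side" or "top"; returns the picture (480x640x3 uint8, red, green, blue); there is no depth.
- calibration(name): a dict with "mtx" (3x3 intrinsics, pixels), "rvec" (rotation vector, rad) and "tvec" (3), from world to camera coordinates, as OpenCV has them. Camera axes: x right, y down, z forward; pixel columns grow to the right and rows downward; lengths in mm; the calibration is good to about 2 mm. A picture is of the moment at which its call begins. calibration takes no time and is no camera call.
- job_done(): hands the job in, once; it reports no verdict.
Trained networks look in the newest picture that a camera, given by its name, has taken for a name from the list of things; names that differ only in an ending like _2 or _b are one class to them, and where a whole thing is asked for, a point or a joint stands for the part that bears it (a point fixed in the world has none). Each returns a list of dicts, best first, with "confidence" (0 to 1); they miss things now and then, are a little off and sometimes report something else, mostly with a low value. They report only what shows in the picture. A call takes as long as a camera call.
- spot_in(query, camera): "rect" ([left, top, right, bottom] in pixels, round what is visible of it).
- tip_of(query, camera): "location" ([column, row] in pixels: a listed point, or the origin of a listed thing).
The state is a dict: "time_s": time; "qpos": joint angles; "qvel": joint speeds; "effort": joint torques, N m; "ee_pos": TCP position; "ee_rot": TCP orientation; "force": force on the tool from outside, world axes, zero at the start; "torque": the same for the moment, N m; "gripper_width": finger opening in mm.
Only numpy, scipy, OpenCV 4.12 (cv2) and the standard library are available. Lean on these libraries where they do the work, as an engineer would, in place of code of your own. Each camera call takes 0.05 s, during which the arm holds its last target. There are 200 camera calls.

### The job

Clamp the chopping board in its holder: turn the ratchet lever clockwise (seen from above) as far as its end post allows, lift it off its serrations, swing it back, let it drop in again and turn it on clockwise until the board is gripped firmly against its stop, but not overtightened. Let go with the lever seated in its serrations and the board clamped, and leave the other things where they are.

Things in the scene. Friction and masses are not known exactly. Their poses are not given: they have to be found in the camera images.
- holder: Wooden board holder fixed on the worktop, base plate 285 x 256 x 12 mm. Origin on the vertical cam axis at worktop height; +x points from the cam to the board and its stop. The lever points along about -x, towards the robot; turned clockwise from above it goes from -x towards the holder's +y.
- cam_axis (a point): Point on the vertical axis about which cam and lever turn, 62.5 mm above the worktop (mid-height of the seated lever bar). The lever's round hub (54 mm across) with a steel collar and bolt head stands on this axis, up to 103 mm high.
- post (a point): Upper end of the steel end post (11 mm thick, 55 mm from the cam axis, 96 mm high) on the holder's +y side, where clockwise strokes end; a like post stands mirrored on the -y side. Between them the lever's direction swings about 0.65 rad to either side of the holder's -x.
- cam: Steel eccentric disc under the lever, 64 mm across, 12 mm off-centre, 14 to 40 mm up. Origin on the cam axis at worktop height; its x axis lies along the holder's x at turn 0, starts at -0.1 to 0.25 rad clockwise of it. Takes 0.35 N m to turn and stays where it is left, loaded too. Turned clockwise it slides the board to the stop and squeezes it from a turn of about 0.75 to 1.15 rad on.
- serrations (a point): Centre of the ring of 12 upright square-edged serrations on the cam (every 30 degrees = 0.524 rad, 7 mm high, ring 53 mm across), 49.5 mm above the worktop; four like teeth under the lever fit between them. Let down on top of them, the lever rests about 6.5 mm high and drops in by itself when turned on a little (up to half a radian).
- lever_grip (a point): Grip point of the black ratchet lever, 95 mm from the cam axis. The lever is a level bar 16 mm wide, 13 mm high, reaching 133 mm from the axis, with a round end 20 mm across; seated, its mid-height is 62.5 mm above the worktop. It can be pinched from above across its width or pushed sideways; free space below the grip.
- lift (a joint): How far the lever is raised off its serrations, m: 0 seated, 0.015 at most, clear of them above 0.007. A spring holds it down: about 7 N to start lifting, 12 N at the top. Seated, lever and cam turn together both ways, with about 0.08 rad of play; clear of them the lever swings freely and the cam stays.
- lever (a joint): Turn of the lever relative to the cam, rad, clockwise positive: 0 at the start, within the play of a multiple of 0.524 whenever seated, negative after it was lifted and swung back. From the end post there is room to swing back two serrations.
- board: Loose wooden chopping board, 130 (x) x 220 (y) x 22 mm, 0.45 kg, lying in the holder between cam and stop; origin under its centre, x towards the stop. The stop behind it has a rubber pad on stiff springs (12 N/mm) and is set differently each time by up to 2 mm either way, so the right cam turn must be felt.
- board_center (a point): Centre of the board, 23 mm above the worktop. What is felt: pushing the lever sideways at its grip point takes about 4 N with the cam free, and more as the cam squeezes the board: about 12 N (10 to 14) is firm, with some 25 N on the board; below 9 N it is loose, above 16 N (35 N on the board) it is overtightened and 20 N harms it.
- egg_holder: White ceramic egg holder with six cups, 75 x 115 mm, 34 mm high, on the +y side of the holder; origin under its centre. A bystander.
- funnel: Plastic funnel standing on its wide mouth, 100 mm across, 95 mm high, on the -y side of the holder; origin under its centre. A bystander.
- whisk: Steel whisk lying on the worktop, about 290 mm long; origin at the start of its wires, at worktop height. A bystander.

How it is judged (in metres and radians):
On the way, in this order (a step that is already met when the one before it is completed fails the run):
1. the seated lever has turned the cam clockwise to the end of the first stroke (angle between the x axis of cam and the x axis of holder, either way round above 0.45 rad and value of joint lift below 0.004 m), for 0.1 s.
2. the lever is lifted off its serrations and swung back by at least one of them, the cam staying where it was (value of joint lift above 0.0055 m and value of joint lever below -0.4 rad and angle between the x axis of cam and the x axis of holder, either way round above 0.4 rad), for 0.1 s.
At the end, for the whole second after the job is handed in: The cam presses the board with 15 to 40 N, the board lies flat (within 0.05 rad) and still, and the lever is seated (lifted less than 3 mm) at least one serration back from where it began on the cam (contact force between board and cam between 15 and 40 N and value of joint lift below 0.003 m and value of joint lever below -0.4 rad and linear speed of board below 0.01 m/s and angle between board's own z axis and vertical below 0.05 rad); the robot touches nothing.
It fails at once if the board is overtightened (pressed by the cam with more than 50 N) (contact force between board and cam above 50 N).
It fails at once if the egg holder is disturbed (distance of egg_holder from where it was at the start of the episode above 0.03 m).
It fails at once if the funnel is disturbed (distance of funnel from where it was at the start of the episode above 0.03 m).
It fails at once if the whisk is disturbed (distance of whisk from where it was at the start of the episode above 0.03 m).
It also fails if it takes over 67 s, if anything falls off the work surface, if the arm or the gripper's body presses on something with over 40 N, if the wrist force passes 120 N, or if a joint passes its speed limit or range.

## Working session

There is one attempt and no reset: what is moved stays moved. The work goes in short steps, Python scripts to look and compute and a shell command to move; the robot and the scene stay as the last step left them, time stands still between calls to the robot, and variables do not carry over. Pictures are saved under pics/ and viewed, about 8 in all and at most 12, crops included, and the job is handed in when it is done.

```bash
ls; mkdir -p pics; cat > h.py <<'E'
from workcell import *
import numpy as np, cv2
from scipy.spatial.transform import Rotation as R
def ray(cam,px):
    c=calibration(cam);K=np.array(c["mtx"],float);Rm=cv2.Rodrigues(np.array(c["rvec"],float))[0];t=np.array(c["tvec"],float).ravel()
    d=np.linalg.inv(K)@np.array([px[0],px[1],1.0]);return -Rm.T@t,Rm.T@d
def at_z(cam,px,z):
    o,d=ray(cam,px);return o+d*(z-o[2])/d[2]
def proj(cam,p):
    c=calibration(cam);return cv2.projectPoints(np.array(p,float).reshape(-1,1,3),np.array(c["rvec"],float),np.array(c["tvec"],float),np.array(c["mtx"],float),None)[0].reshape(-1,2)
E
python3 - <<'E'
from h import *
s=state();print({k:np.round(v,3) for k,v in s.items()})
for c in("top","side"):
    cv2.imwrite(f"pics/{c}0.png",grab_frame(c)[:,:,::-1])
    print(c,ray(c,(320,240)))
    for q,z in(("cam_axis",62.5),("post",96),("lever_grip",62.5),("serrations",49.5),("board_center",23),("holder",0),("egg_holder",0),("funnel",0),("whisk",0)):
        for r in tip_of(q,c)[:2]: print(q,np.round(r["location"],1),round(r["confidence"],2),np.round(at_z(c,r["location"],z),1))
E
```

```text
pics
{'time_s': np.float64(0.0), 'qpos': array([ 6.5891e+01,  1.8352e+01,  8.9707e+01, -2.0000e-03,  7.2044e+01,
       -1.1450e+00]), 'qvel': array([-0.014,  0.09 ,  0.089,  0.04 ,  0.09 ,  0.026]), 'effort': array([-1.0000e-03, -4.1248e+01, -2.3197e+01,  7.3000e-02,  4.6000e-02,
       -0.0000e+00]), 'ee_pos': array([224.146, 529.001, 235.118]), 'ee_rot': array([-1.79898e+02, -1.00000e-03,  1.57037e+02]), 'force': array([-0.741, -0.093, -0.238]), 'torque': array([-0.001, -0.04 ,  0.027]), 'gripper_width': np.float64(91.275)}
top (array([ 436.35822178,   91.47679423, 1139.19049445]), array([ 1.16457279e-01, -9.76574711e-04, -9.93360265e-01]))
cam_axis [394.7 225.7] 0.63 [593.4 -82.8  62.5]
post [373.2 238.6] 0.78 [560.1 -28.5  96. ]
lever_grip [378.6 267.8] 0.93 [496.5 -43.   62.5]
lever_grip [394.6 188.8] 0.37 [680.3 -85.3  62.5]
serrations [391.4 228.1] 0.83 [589.7 -77.   49.5]
board_center [394.8 189.2] 0.85 [688.3 -92.2  23. ]
holder [389.4 232.5] 0.78 [585.9 -79.5   0. ]
egg_holder [306.1 209.3] 0.8 [646.6 123.5   0. ]
funnel [477.2 241.1] 0.72 [ 561.7 -291.8    0. ]
whisk [189.5 308.3] 0.67 [408.2 408.3   0. ]
whisk [394.9 190.1] 0.42 [691.2 -96.2   0. ]
side (array([ 360.46503355, -801.519794  ,  775.65575451]), array([ 0.14686541,  0.77496611, -0.61483079]))
cam_axis [368.1 293.8] 0.57 [587.3 -68.8  62.5]
post [349.8 270.7] 0.77 [559.1 -40.2  96. ]
lever_grip [314.6 292. ] 0.85 [494.8 -48.5  62.5]
serrations [365. 299.] 0.71 [582.8 -67.6  49.5]
serrations [366.2 319.3] 0.39 [ 572.9 -116.8   49.5]
board_center [421.5 313.2] 0.6 [682.7 -93.7  23. ]
board_center [367.7 321. ] 0.45 [582.3 -96.3  23. ]
holder [367.2 321.6] 0.9 [587.8 -76.1   0. ]
egg_holder [365.8 247.1] 0.75 [637.2 136.3   0. ]
funnel [389.2 424.4] 0.71 [ 568.9 -292.8    0. ]
whisk [245.8 188.4] 0.93 [404.8 404.9   0. ]
```

```bash
python3 - <<'E'
import cv2
a=cv2.imread("pics/top0.png")[150:330,280:520];b=cv2.imread("pics/side0.png")[200:440,240:560]
cv2.imwrite("pics/topc.png",cv2.resize(a,(800,600),interpolation=cv2.INTER_CUBIC))
cv2.imwrite("pics/sidec.png",cv2.resize(b,(800,600),interpolation=cv2.INTER_CUBIC))
E
```

```text
(no output)
```

View pics/topc.png

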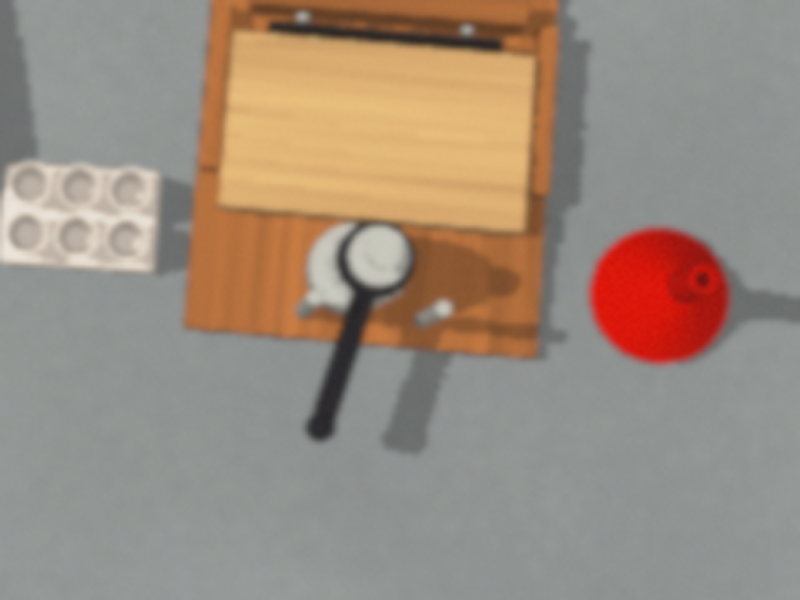

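View pics/sidec.png

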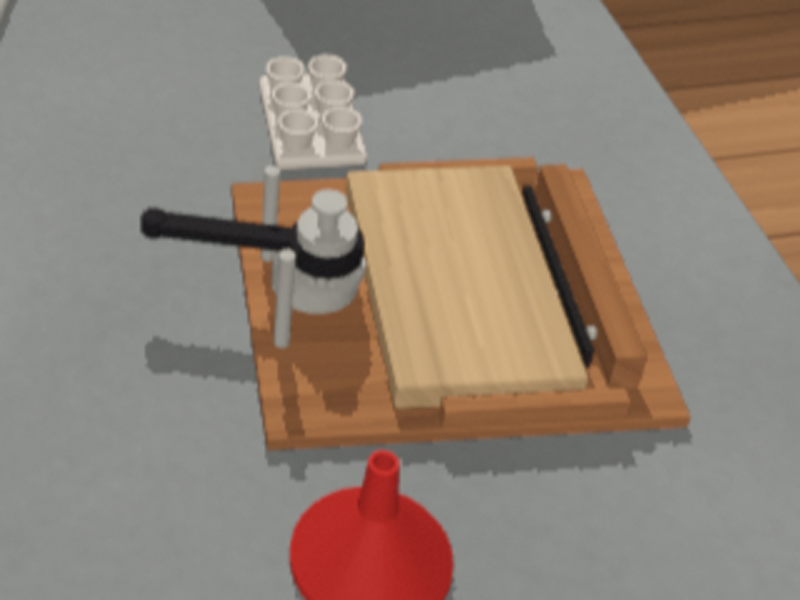

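The top crop shows the lever pointing down-left, with its hub at about px (393,227) and round end at (376,278). The posts are on either side of it, the egg holder is at left and the red funnel at right. The side crop shows the bolt top at px (372,280) and the lever end at (301,290). Next I'll work out the geometry from these points.

```bash
python3 - <<'E'
from h import *
tc=lambda x,y:(280+x*.3,150+y*.3); sc=lambda x,y:(240+x*.4,200+y*.4)
def p(n,c,px,z): 
    v=at_z(c,px,z)[:2]; print(n,v.round(1)); return v
p("hub ring top",'top',tc(376,257),69);p("bolt top side",'side',sc(330,200),103);p("hub black side",'side',sc(328,252),62.5)
e=p("end top",'top',tc(320,428),62.5);e2=p("end side",'side',sc(153,222),62.5)
a=p("corner L",'top',tc(185,328),12);b=p("corner R",'top',tc(538,357),12)
d=a-b;print("width",np.linalg.norm(d),"yaw of holder x",np.degrees(np.arctan2(d[1],d[0]))-90)
p("postL",'top',tc(320,297),96);p("postR",'top',tc(445,305),96);p("postL s",'side',sc(272,172),96);p("postR s",'side',sc(287,256),96)
p("cL s",'side',sc(268,445),12);p("cR s",'side',sc(233,184),12)
E
```

```text
hub ring top [589.2 -77.3]
bolt top side [589.4 -78. ]
hub black side [588.4 -87. ]
end top [472.3 -36.4]
end side [472.7 -36.4]
corner L [547.5  53.3]
corner R [ 522.9 -200.4]
width 254.856839595485 yaw of holder x -5.5402370979724935
postL [558.9 -34.8]
postR [ 552.3 -118.1]
postL s [558.5 -34.8]
postR s [ 549.9 -119.7]
cL s [ 521.8 -204.7]
cR s [549.5  50.8]
```

```bash
cat >> h.py <<'E'
A=np.array([589.2,-78.5]); HY=5.54
def goal(psi,z,r=95,yaw=None):
    "psi deg cw from world -x; row numbers from present pose"
    s=state();p=np.array(s["ee_pos"]);Rn=R.from_euler("xyz",s["ee_rot"],degrees=True)
    a=np.radians(psi);g=np.array([A[0]-r*np.cos(a),A[1]+r*np.sin(a),z])
    sh=Rn.inv().apply(g-p)/500;w=(180-psi) if yaw is None else yaw
    rv=(Rn.inv()*R.from_euler("xyz",[180,0,w],degrees=True)).as_rotvec()/(np.pi/2)
    return " ".join(f"{v:.4f}" for v in (*sh,*rv))
def now():
    s=state();p=np.array(s["ee_pos"]);v=p[:2]-A;psi=np.degrees(np.arctan2(v[1],-v[0]));a=np.radians(psi);f=np.array(s["force"])
    print("t",round(s["time_s"],2),"p",p.round(1),"rot",np.round(s["ee_rot"],1),"psi",round(psi,2),"phi_rad",round(np.radians(psi-HY),3),"r",round(np.hypot(*v),1),"F",f.round(1),"Ft(cw)",round(f@[np.sin(a),np.cos(a),0],1),"Fr",round(f@[-np.cos(a),np.sin(a),0],1),"Tz",np.round(s["torque"],2),"w",round(s["gripper_width"],1))
E
python3 -c "
from h import *
print(goal(19.8,200))"
```

```text
-0.9566 -0.8453 0.0719 0.0001 0.0000 -0.0352
```

```bash
python3 -m jog '-0.957 -0.845 0.07 0 0 -0.035;-0.957 -0.845 0.07 0 0 -0.035;-0.957 -0.845 0.07 0 0 -0.035;-0.957 -0.845 0.07 0 0 -0.035;-0.957 -0.845 0.07 0 0 -0.035;-0.957 -0.845 0.07 0 0 -0.035;-0.957 -0.845 0.07 0 0 -0.035;-0.957 -0.845 0.07 0 0 -0.035;-0.957 -0.845 0.07 0 0 -0.035;-0.957 -0.845 0.07 0 0 -0.035;-0.957 -0.845 0.07 0 0 -0.035;-0.957 -0.845 0.07 0 0 -0.035;-0.957 -0.845 0.07 0 0 -0.035;-0.957 -0.845 0.07 0 0 -0.035;-0.957 -0.845 0.07 0 0 -0.035;-0.957 -0.845 0.07 0 0 -0.035;-0.957 -0.845 0.07 0 0 -0.035;-0.957 -0.845 0.07 0 0 -0.035;-0.957 -0.845 0.07 0 0 -0.035;-0.957 -0.845 0.07 0 0 -0.035' 0 30
python3 -c "
from h import *
now();print(goal(19.8,66))"
```

```text
time_s: 2.67
ee_pos: [499.4, -44.8, 201.1]
ee_rot: [180.0, -0.0, 160.3]
force: [-0.4, 0.6, 0.3]
gripper_width: 45.9
t 2.67 p [499.4 -44.8 201.1] rot [180.   -0.  160.3] psi 20.56 phi_rad 0.262 r 95.9 F [-0.4  0.6  0.3] Ft(cw) 0.4 Fr 0.5 Tz [-0.02  0.03  0.01] w 45.9
-0.0019 -0.0027 0.2702 0.0003 -0.0003 0.0010
```

```bash
python3 -m jog '-0.002 -0.003 0.07 0 0 0;-0.002 -0.003 0.13 0 0 0;-0.002 -0.003 0.18 0 0 0;-0.002 -0.003 0.22 0 0 0;-0.002 -0.003 0.25 0 0 0;-0.002 -0.003 0.27 0 0 0;-0.002 -0.003 0.27 0 0 0;-0.002 -0.003 0.27 0 0 0'
python3 - <<'E'
from h import *
now();cv2.imwrite("pics/s1.png",cv2.resize(grab_frame("side")[200:380,200:440,::-1],(800,600),interpolation=cv2.INTER_CUBIC))
E
```

```text
time_s: 3.33
ee_pos: [499.9, -45.8, 66.4]
ee_rot: [180.0, -0.0, 160.4]
force: [0.5, -0.2, 1.1]
gripper_width: 45.9
t 3.33 p [499.9 -45.8  66.4] rot [180.   -0.  160.4] psi 20.13 phi_rad 0.255 r 95.2 F [ 0.5 -0.2  1.1] Ft(cw) 0.0 Fr -0.5 Tz [0.03 0.02 0.  ] w 45.9
```

View pics/s1.png

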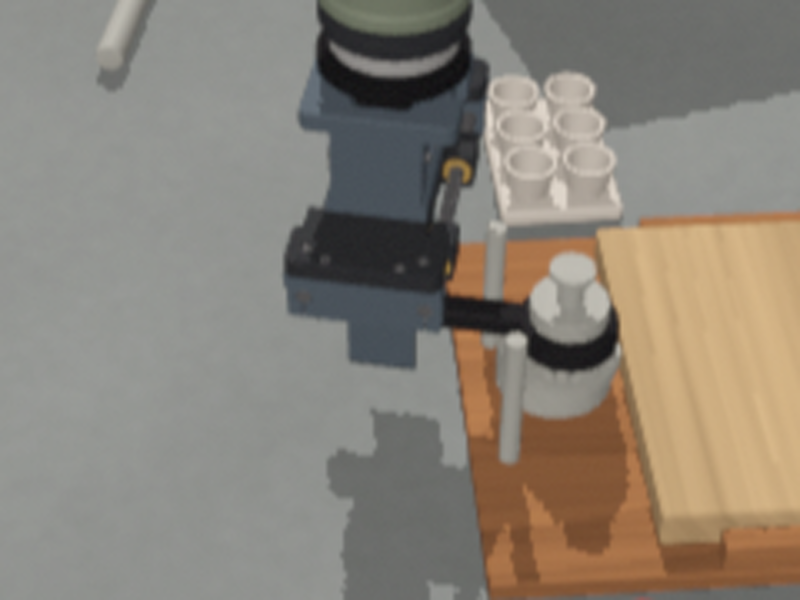

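The side view (picture 3) shows the gripper straddling the lever, well clear of the posts. Closing now.

```bash
python3 -m jog '0 0 0 0 0 0;0 0 0 0 0 0;0 0 0 0 0 0;0 0 0 0 0 0;0 0 0 0 0 0;0 0 0 0 0 0' -1 30
python3 - <<'E'
from h import *
now()
for p in (24,28,32,36,39,41): print(goal(p,66))
E
```

```text
time_s: 3.88
ee_pos: [500.5, -46.1, 67.2]
ee_rot: [180.0, 0.1, 160.3]
force: [-0.4, 0.5, 1.7]
gripper_width: 15.9
t 3.88 p [500.5 -46.1  67.2] rot [1.800e+02 1.000e-01 1.603e+02] psi 20.05 phi_rad 0.253 r 94.4 F [-0.4  0.5  1.7] Ft(cw) 0.3 Fr 0.5 Tz [-0.03  0.09 -0.03] w 15.9
0.0006 0.0131 0.0024 0.0006 0.0009 0.0481
-0.0008 0.0263 0.0025 0.0006 0.0009 0.0925
-0.0032 0.0393 0.0025 0.0006 0.0009 0.1370
-0.0065 0.0522 0.0025 0.0007 0.0009 0.1814
-0.0095 0.0616 0.0025 0.0007 0.0009 0.2148
-0.0118 0.0679 0.0025 0.0007 0.0008 0.2370
```

```bash
python3 -m jog '0.0006 0.0065 0 0 0 0.024;0.0006 0.013 0 0 0 0.048;0 0.02 0 0 0 0.07;-0.0008 0.026 0 0 0 0.0925;-0.002 0.033 0 0 0 0.115;-0.0032 0.039 0 0 0 0.137;-0.005 0.046 0 0 0 0.16;-0.0065 0.052 0 0 0 0.181;-0.0065 0.052 0 0 0 0.181'
python3 - <<'E'
from h import *
now()
for p in (38,40,42,43,44): print(goal(p,66))
E
```

```text
time_s: 4.63
ee_pos: [512.8, -22.8, 67.3]
ee_rot: [179.9, 0.1, 144.1]
force: [1.3, -1.5, 0.5]
gripper_width: 15.6
t 4.63 p [512.8 -22.8  67.3] rot [1.799e+02 1.000e-01 1.441e+02] psi 36.11 phi_rad 0.534 r 94.5 F [ 1.3 -1.5  0.5] Ft(cw) -0.4 Fr -1.9 Tz [-0.25 -0.08  0.14] w 15.6
0.0008 0.0063 0.0026 0.0007 0.0014 0.0231
0.0005 0.0129 0.0026 0.0007 0.0013 0.0453
-0.0001 0.0195 0.0026 0.0008 0.0013 0.0675
-0.0005 0.0228 0.0026 0.0008 0.0013 0.0786
-0.0009 0.0261 0.0026 0.0008 0.0013 0.0897
```

```bash
python3 -m jog '0.0008 0.003 0 0 0 0.012;0.0008 0.006 0 0 0 0.023;0.0006 0.0095 0 0 0 0.034;0.0005 0.013 0 0 0 0.045;0.0003 0.016 0 0 0 0.056'
python3 - <<'E'
from h import *
now()
for p in (41,42,43,44): print(goal(p,66))
E
```

```text
time_s: 5.05
ee_pos: [517.9, -16.4, 67.3]
ee_rot: [179.9, 0.2, 139.0]
force: [1.7, -3.8, -1.9]
gripper_width: 15.6
t 5.05 p [517.9 -16.4  67.3] rot [179.9   0.2 139. ] psi 41.04 phi_rad 0.62 r 94.6 F [ 1.7 -3.8 -1.9] Ft(cw) -1.8 Fr -3.8 Tz [-0.39 -0.32  0.35] w 15.6
0.0008 -0.0001 0.0026 0.0009 0.0018 -0.0004
0.0008 0.0032 0.0026 0.0009 0.0018 0.0107
0.0007 0.0065 0.0026 0.0009 0.0018 0.0218
0.0006 0.0098 0.0026 0.0009 0.0018 0.0329
```

```bash
cat >> h.py <<'E'
def mom():
    s=state();v=np.array(s["ee_pos"])[:2]-A;f=np.array(s["force"]);return s["torque"][2]+(v[0]*f[1]-v[1]*f[0])/1000
E
python3 -m jog '0.0007 0.003 0 0 0 0.01;0.0006 0.0065 0 0 0 0.02;0.0006 0.0065 0 0 0 0.02'
python3 - <<'E'
from h import *
now();print(mom())
for z in (71,75,81): print(goal(42.5,z))
E
```

```text
time_s: 5.3
ee_pos: [520.0, -13.9, 67.3]
ee_rot: [179.9, 0.2, 137.1]
force: [3.1, -3.9, -1.8]
gripper_width: 16.0
t 5.3 p [520.  -13.9  67.3] rot [179.9   0.2 137.1] psi 43.05 phi_rad 0.655 r 94.6 F [ 3.1 -3.9 -1.8] Ft(cw) -0.7 Fr -4.9 Tz [-0.71 -0.32  0.1 ] w 16.0
0.1726934298840846
0.0007 -0.0018 -0.0075 0.0008 0.0022 -0.0044
0.0006 -0.0018 -0.0155 0.0008 0.0022 -0.0044
0.0006 -0.0018 -0.0275 0.0008 0.0022 -0.0044
```

```bash
python3 -m jog '0.0006 -0.003 0 0 0 -0.012;0.0006 -0.003 0 0 0 -0.012;0.0006 -0.003 -0.006 0 0 -0.012;0.0006 -0.003 -0.012 0 0 -0.012;0.0006 -0.003 -0.018 0 0 -0.012;0.0006 -0.003 -0.024 0 0 -0.012;0.0006 -0.003 -0.025 0 0 -0.012;0.0006 -0.003 -0.025 0 0 -0.012' -1 60
python3 - <<'E'
from h import *
now();print(mom())
for p in (36,28,20,12,4,-4,-12,-17,-20): print(p,goal(p,80))
E
```

```text
time_s: 5.97
ee_pos: [519.0, -15.2, 78.9]
ee_rot: [179.9, 0.2, 138.2]
force: [5.3, -5.8, -10.3]
gripper_width: 15.3
t 5.97 p [519.  -15.2  78.9] rot [179.9   0.2 138.2] psi 42.05 phi_rad 0.637 r 94.6 F [  5.3  -5.8 -10.3] Ft(cw) -0.8 Fr -7.8 Tz [-0.67 -0.76  0.08] w 15.3
0.15390755700857972
36 -0.0002 -0.0200 -0.0022 0.0006 0.0025 -0.0647
28 -0.0047 -0.0461 -0.0022 0.0005 0.0026 -0.1536
20 -0.0128 -0.0714 -0.0022 0.0003 0.0026 -0.2425
12 -0.0243 -0.0952 -0.0022 0.0001 0.0026 -0.3314
4 -0.0391 -0.1173 -0.0022 -0.0001 0.0026 -0.4203
-4 -0.0568 -0.1370 -0.0021 -0.0003 0.0026 -0.5091
-12 -0.0770 -0.1541 -0.0021 -0.0004 0.0026 -0.5980
-17 -0.0908 -0.1633 -0.0020 -0.0006 0.0026 -0.6536
-20 -0.0995 -0.1682 -0.0020 -0.0006 0.0026 -0.6869
```

```bash
python3 - <<'E'
from h import *
for p in np.linspace(42,-18.5,16)[1:]: print(goal(p,79.5,94.2),end=";")
E
```

```text
-0.0012 -0.0134 -0.0012 0.0007 0.0025 -0.0429;-0.0026 -0.0266 -0.0012 0.0006 0.0025 -0.0877;-0.0048 -0.0397 -0.0012 0.0005 0.0025 -0.1325;-0.0080 -0.0525 -0.0012 0.0004 0.0026 -0.1773;-0.0121 -0.0651 -0.0012 0.0003 0.0026 -0.2221;-0.0171 -0.0774 -0.0012 0.0002 0.0026 -0.2669;-0.0229 -0.0894 -0.0012 0.0002 0.0026 -0.3117;-0.0296 -0.1008 -0.0012 0.0001 0.0026 -0.3566;-0.0370 -0.1118 -0.0012 -0.0000 0.0026 -0.4014;-0.0452 -0.1222 -0.0011 -0.0001 0.0026 -0.4462;-0.0541 -0.1321 -0.0011 -0.0002 0.0026 -0.4910;-0.0637 -0.1412 -0.0011 -0.0003 0.0026 -0.5358;-0.0738 -0.1497 -0.0011 -0.0004 0.0026 -0.5806;-0.0846 -0.1575 -0.0010 -0.0005 0.0026 -0.6254;-0.0959 -0.1644 -0.0010 -0.0006 0.0026 -0.6703;
```

```bash
python3 -m jog '-0.001 -0.0134 -0.001 0 0 -0.043;-0.0026 -0.0266 -0.001 0 0 -0.088;-0.0048 -0.0397 -0.001 0 0 -0.1325;-0.008 -0.0525 -0.001 0 0 -0.177;-0.012 -0.065 -0.001 0 0 -0.222;-0.017 -0.0774 -0.001 0 0 -0.267;-0.023 -0.0894 -0.001 0 0 -0.312;-0.0296 -0.101 -0.001 0 0 -0.3566;-0.037 -0.112 -0.001 0 0 -0.4014'
python3 - <<'E'
from h import *
now();print(mom())
for p in np.linspace(5.7,-18.5,7)[1:]: print(goal(p,79.5,94.2),end=";")
E
```

```text
time_s: 6.72
ee_pos: [495.5, -68.7, 78.4]
ee_rot: [180.0, 0.2, 174.4]
force: [5.8, -0.3, -9.8]
gripper_width: 15.4
t 6.72 p [495.5 -68.7  78.4] rot [180.    0.2 174.4] psi 5.96 phi_rad 0.007 r 94.2 F [ 5.8 -0.3 -9.8] Ft(cw) 0.3 Fr -5.8 Tz [ 0.1  -0.71  0.01] w 15.4
-0.013064838652289641
-0.0004 -0.0141 -0.0022 0.0003 0.0025 -0.0432;-0.0018 -0.0273 -0.0022 0.0002 0.0025 -0.0880;-0.0041 -0.0404 -0.0022 0.0001 0.0025 -0.1328;-0.0073 -0.0532 -0.0022 0.0000 0.0025 -0.1776;-0.0114 -0.0658 -0.0022 -0.0001 0.0025 -0.2224;-0.0164 -0.0781 -0.0022 -0.0002 0.0025 -0.2672;
```

```bash
python3 -m jog '-0.0006 -0.014 -0.002 0 0 -0.043;-0.002 -0.0273 -0.002 0 0 -0.088;-0.0043 -0.0404 -0.002 0 0 -0.133;-0.0075 -0.0532 -0.002 0 0 -0.178;-0.0116 -0.0658 -0.002 0 0 -0.2224;-0.0166 -0.0781 -0.002 0 0 -0.2672;-0.0166 -0.0781 -0.002 0 0 -0.2672'
python3 - <<'E'
from h import *
now();print(mom())
cv2.imwrite("pics/s2.png",cv2.resize(grab_frame("side")[200:380,240:480,::-1],(800,600),interpolation=cv2.INTER_CUBIC))
E
```

```text
time_s: 7.3
ee_pos: [499.9, -107.7, 78.1]
ee_rot: [179.9, 0.2, -161.5]
force: [5.1, 3.5, -10.8]
gripper_width: 15.5
t 7.3 p [ 499.9 -107.7   78.1] rot [ 179.9    0.2 -161.5] psi -18.12 phi_rad -0.413 r 93.9 F [  5.1   3.5 -10.8] Ft(cw) 1.8 Fr -6.0 Tz [ 0.42 -0.67  0.03] w 15.5
-0.13479867903652956
```

View pics/s2.png

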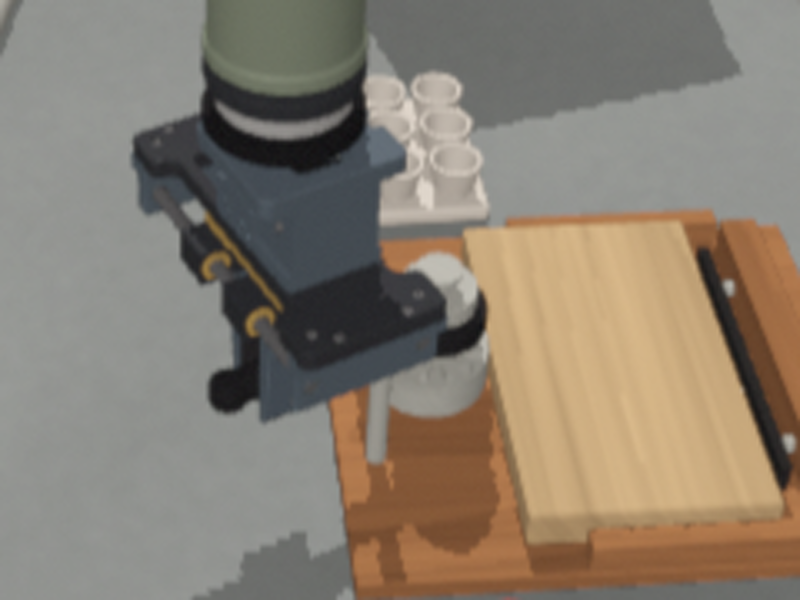

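Picture 4 shows the lever raised, with serrations visible under the hub, and swung to the -y side near the other post. Next I'll lower it into the serrations.

```bash
python3 -m jog '0 0 0.005 0 0 0;0 0 0.01 0 0 0;0 0 0.015 0 0 0;0 0 0.02 0 0 0;0 0 0.022 0 0 0;0 0 0.022 0 0 0;0 0 0.022 0 0 0'
python3 - <<'E'
from h import *
now();print(mom())
for p in (-17,-16,-14,-12,-10,-8,-6,-4): print(goal(p,67,94))
E
```

```text
time_s: 7.93
ee_pos: [499.8, -107.2, 67.4]
ee_rot: [179.9, 0.2, -161.6]
force: [1.4, -0.8, -3.0]
gripper_width: 15.4
t 7.93 p [ 499.8 -107.2   67.4] rot [ 179.9    0.2 -161.6] psi -17.82 phi_rad -0.408 r 93.9 F [ 1.4 -0.8 -3. ] Ft(cw) -1.2 Fr -1.0 Tz [-0.21 -0.17 -0.15] w 15.4
-0.034243873832168925
0.0001 0.0027 0.0008 0.0014 0.0025 0.0155
-0.0000 0.0060 0.0009 0.0015 0.0024 0.0266
-0.0004 0.0125 0.0009 0.0015 0.0024 0.0488
-0.0010 0.0191 0.0009 0.0015 0.0024 0.0711
-0.0019 0.0256 0.0009 0.0016 0.0024 0.0933
-0.0029 0.0320 0.0009 0.0016 0.0023 0.1155
-0.0042 0.0385 0.0009 0.0017 0.0023 0.1377
-0.0058 0.0449 0.0010 0.0017 0.0023 0.1600
```

```bash
python3 -m jog '0 0.0027 0 0 0 0.012;0 0.006 0 0 0 0.023;0 0.0125 0 0 0 0.045;-0.001 0.019 0 0 0 0.068' -1 25
python3 - <<'E'
from h import *
now();print(mom())
for p in (-11,-10,-9,-8,-7): print(goal(p,67.4,94))
E
```

```text
time_s: 8.27
ee_pos: [497.2, -97.9, 67.5]
ee_rot: [179.9, 0.2, -167.8]
force: [2.7, -0.7, -4.9]
gripper_width: 15.3
t 8.27 p [497.2 -97.9  67.5] rot [ 179.9    0.2 -167.8] psi -11.89 phi_rad -0.304 r 94.0 F [ 2.7 -0.7 -4.9] Ft(cw) -1.2 Fr -2.5 Tz [-0.08 -0.28  0.23] w 15.3
0.3417011563267656
0.0000 0.0029 0.0002 0.0015 0.0024 0.0132
-0.0001 0.0062 0.0002 0.0016 0.0023 0.0243
-0.0002 0.0095 0.0002 0.0016 0.0023 0.0354
-0.0005 0.0127 0.0002 0.0016 0.0023 0.0465
-0.0007 0.0160 0.0002 0.0016 0.0023 0.0576
```

```bash
python3 -m jog '0 0.003 0 0 0 0.012;0 0.006 0 0 0 0.023;0 0.0095 0 0 0 0.034'
python3 - <<'E'
from h import *
now();print(mom())
for p in (-8,-7,-6,-5,-4): print(goal(p,67.5,94))
E
```

```text
time_s: 8.52
ee_pos: [496.3, -93.0, 67.5]
ee_rot: [179.9, 0.2, -170.9]
force: [3.1, -0.5, -5.4]
gripper_width: 15.9
t 8.52 p [496.3 -93.   67.5] rot [ 179.9    0.2 -170.9] psi -8.87 phi_rad -0.251 r 94.1 F [ 3.1 -0.5 -5.4] Ft(cw) -1.0 Fr -3.0 Tz [-0.05 -0.42  0.39] w 15.9
0.4872131317050022
-0.0002 0.0028 -0.0001 0.0016 0.0023 0.0121
-0.0003 0.0061 -0.0000 0.0016 0.0023 0.0233
-0.0004 0.0094 -0.0000 0.0017 0.0023 0.0344
-0.0006 0.0127 -0.0000 0.0017 0.0023 0.0455
-0.0009 0.0159 -0.0000 0.0017 0.0023 0.0566
```

```bash
python3 -m jog '0 0.003 0 0 0 0.012;0 0.006 0 0 0 0.023;-0.0004 0.0094 0 0 0 0.034'
python3 - <<'E'
from h import *
now();print(mom())
for p in (-5,-4,-3,-2,-1): print(goal(p,67.5,94))
E
```

```text
time_s: 8.77
ee_pos: [495.6, -88.1, 67.5]
ee_rot: [179.8, 0.2, -174.0]
force: [2.3, 0.2, -4.4]
gripper_width: 15.8
t 8.77 p [495.6 -88.1  67.5] rot [ 179.8    0.2 -174. ] psi -5.83 phi_rad -0.199 r 94.1 F [ 2.3  0.2 -4.4] Ft(cw) -0.1 Fr -2.3 Tz [ 0.07 -0.37  0.45] w 15.8
0.45719956981685755
-0.0002 0.0027 0.0000 0.0018 0.0022 0.0107
-0.0002 0.0060 0.0000 0.0018 0.0022 0.0218
-0.0004 0.0093 0.0000 0.0018 0.0021 0.0329
-0.0006 0.0126 0.0001 0.0019 0.0021 0.0440
-0.0008 0.0158 0.0001 0.0019 0.0021 0.0551
```

```bash
python3 -m jog '0 0.003 0 0 0 0.011;0 0.006 0 0 0 0.022;-0.0004 0.009 0 0 0 0.033'
python3 - <<'E'
from h import *
now();print(mom())
for p in (-2,-1,0,1): print(goal(p,67.5,94))
E
```

```text
time_s: 9.02
ee_pos: [495.2, -83.3, 67.5]
ee_rot: [179.8, 0.2, -177.1]
force: [1.6, 1.3, -5.1]
gripper_width: 16.0
t 9.02 p [495.2 -83.3  67.5] rot [ 179.8    0.2 -177.1] psi -2.92 phi_rad -0.148 r 94.1 F [ 1.6  1.3 -5.1] Ft(cw) 1.2 Fr -1.6 Tz [ 0.2  -0.28  0.51] w 16.0
0.393408562664995
-0.0003 0.0030 0.0000 0.0021 0.0019 0.0101
-0.0003 0.0063 0.0000 0.0021 0.0018 0.0212
-0.0005 0.0096 0.0000 0.0021 0.0018 0.0323
-0.0007 0.0128 0.0000 0.0021 0.0018 0.0434
```

```bash
python3 -m jog '0 0.003 0 0 0 0.011;0 0.006 0 0 0 0.022'
python3 - <<'E'
from h import *
now();print(mom())
for p in (0,1,2,3): print(goal(p,67.5,94))
E
```

```text
time_s: 9.18
ee_pos: [495.1, -80.0, 67.5]
ee_rot: [179.8, 0.2, -179.2]
force: [3.5, 2.3, -4.7]
gripper_width: 16.1
t 9.18 p [495.1 -80.   67.5] rot [ 179.8    0.2 -179.2] psi -0.93 phi_rad -0.113 r 94.2 F [ 3.5  2.3 -4.7] Ft(cw) 2.2 Fr -3.5 Tz [ 0.27 -0.44  0.55] w 16.1
0.3389157898718669
-0.0003 0.0031 0.0001 0.0022 0.0018 0.0092
-0.0004 0.0063 0.0001 0.0022 0.0018 0.0204
-0.0005 0.0096 0.0001 0.0023 0.0018 0.0315
-0.0007 0.0129 0.0001 0.0023 0.0018 0.0426
```

```bash
python3 -m jog '0 0.003 0 0 0 0.009;-0.0004 0.0063 0 0 0 0.019'
python3 - <<'E'
from h import *
now();print(mom())
for p in (2,3,4,5): print(goal(p,67.5,94))
E
```

```text
time_s: 9.35
ee_pos: [495.1, -76.8, 67.5]
ee_rot: [179.8, 0.1, 179.0]
force: [1.7, -0.2, -3.6]
gripper_width: 16.0
t 9.35 p [495.1 -76.8  67.5] rot [1.798e+02 1.000e-01 1.790e+02] psi 1.06 phi_rad -0.078 r 94.1 F [ 1.7 -0.2 -3.6] Ft(cw) -0.2 Fr -1.7 Tz [ 0.07 -0.32  0.48] w 16.0
0.498096148752487
-0.0003 0.0031 0.0001 0.0022 0.0015 0.0115
-0.0004 0.0064 0.0001 0.0022 0.0015 0.0226
-0.0006 0.0096 0.0001 0.0022 0.0015 0.0337
-0.0008 0.0129 0.0001 0.0022 0.0015 0.0449
```

```bash
python3 -m jog '0 0.003 0 0 0 0.011;-0.0004 0.0063 0 0 0 0.022'
python3 - <<'E'
from h import *
now();print(mom())
for p in (4,5,6): print(goal(p,67.5,94))
cv2.imwrite("pics/t3.png",cv2.resize(grab_frame("top")[140:275,320:500,::-1],(800,600),interpolation=cv2.INTER_CUBIC))
E
```

```text
time_s: 9.52
ee_pos: [495.1, -73.6, 67.5]
ee_rot: [179.8, 0.1, 177.0]
force: [2.5, -0.0, -4.6]
gripper_width: 16.0
t 9.52 p [495.1 -73.6  67.5] rot [1.798e+02 1.000e-01 1.770e+02] psi 2.97 phi_rad -0.045 r 94.2 F [ 2.5 -0.  -4.6] Ft(cw) 0.1 Fr -2.5 Tz [-0.02 -0.26  0.58] w 16.0
0.5679231541232371
-0.0004 0.0034 0.0000 0.0020 0.0012 0.0108
-0.0005 0.0067 0.0001 0.0020 0.0012 0.0220
-0.0006 0.0099 0.0001 0.0020 0.0012 0.0331
```

View pics/t3.png

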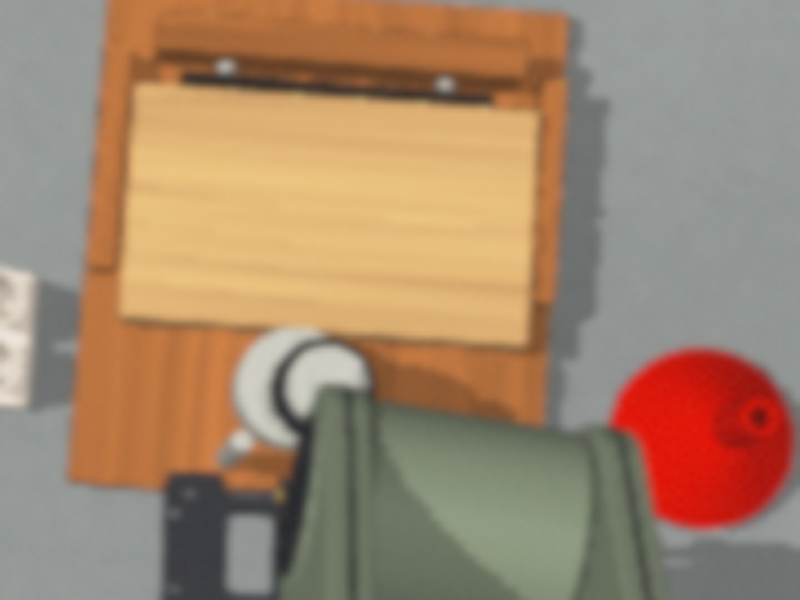

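Picture 5 shows the cam against the board at about crop (300,330), and the board nearly at the black pad. The moment is starting to rise, so I'll go on in small steps.

```bash
python3 -m jog '0 0.0034 0 0 0 0.011;-0.0004 0.0067 0 0 0 0.022'
python3 - <<'E'
from h import *
now();print(mom())
for p in (6,7,8): print(goal(p,67.5,94))
E
```

```text
time_s: 9.73
ee_pos: [495.3, -70.2, 67.5]
ee_rot: [179.8, 0.1, 174.9]
force: [1.5, -1.3, -3.6]
gripper_width: 15.9
t 9.73 p [495.3 -70.2  67.5] rot [1.798e+02 1.000e-01 1.749e+02] psi 5.07 phi_rad -0.008 r 94.2 F [ 1.5 -1.3 -3.6] Ft(cw) -1.2 Fr -1.6 Tz [-0.22 -0.22  0.6 ] w 15.9
0.7137445445406613
-0.0005 0.0031 0.0000 0.0018 0.0009 0.0099
-0.0005 0.0063 0.0000 0.0018 0.0009 0.0210
-0.0007 0.0096 0.0000 0.0019 0.0008 0.0321
```

```bash
python3 -m jog '0 0.003 0 0 0 0.0105;-0.0004 0.0063 0 0 0 0.021'
python3 - <<'E'
from h import *
now();print(mom())
for p in (8,9,10): print(goal(p,67.5,94))
E
```

```text
time_s: 9.9
ee_pos: [495.6, -67.1, 67.5]
ee_rot: [179.9, 0.1, 172.9]
force: [0.8, -2.3, -4.3]
gripper_width: 16.1
t 9.9 p [495.6 -67.1  67.5] rot [1.799e+02 1.000e-01 1.729e+02] psi 6.94 phi_rad 0.024 r 94.3 F [ 0.8 -2.3 -4.3] Ft(cw) -2.2 Fr -1.1 Tz [-0.2  -0.24  0.64] w 16.1
0.8466332362663023
-0.0005 0.0035 0.0000 0.0016 0.0006 0.0102
-0.0006 0.0068 0.0000 0.0016 0.0006 0.0213
-0.0008 0.0101 0.0000 0.0016 0.0005 0.0324
```

```bash
python3 -m jog '0 0.0035 0 0 0 0.0105;-0.0006 0.0068 0 0 0 0.021'
python3 - <<'E'
from h import *
now();print(mom())
for p in (10,11,12): print(goal(p,67.5,94))
E
```

```text
time_s: 10.07
ee_pos: [496.1, -63.8, 67.5]
ee_rot: [179.9, 0.0, 170.9]
force: [0.4, -2.0, -4.0]
gripper_width: 15.6
t 10.07 p [496.1 -63.8  67.5] rot [179.9   0.  170.9] psi 8.99 phi_rad 0.06 r 94.3 F [ 0.4 -2.  -4. ] Ft(cw) -1.9 Fr -0.7 Tz [-0.26 -0.16  0.6 ] w 15.6
0.7783729792956527
-0.0006 0.0033 -0.0000 0.0014 0.0001 0.0105
-0.0007 0.0066 -0.0000 0.0014 0.0001 0.0216
-0.0008 0.0099 -0.0000 0.0014 0.0001 0.0327
```

```bash
python3 -m jog '0 0.0017 0 0 0 0.005;-0.0006 0.0033 0 0 0 0.0105;-0.0007 0.005 0 0 0 0.016'
python3 - <<'E'
from h import *
now();print(mom())
for p in (11,12,13): print(goal(p,67.5,94))
E
```

```text
time_s: 10.32
ee_pos: [496.5, -61.4, 67.5]
ee_rot: [179.9, -0.0, 169.5]
force: [-0.0, -2.1, -3.6]
gripper_width: 15.5
t 10.32 p [496.5 -61.4  67.5] rot [179.9  -0.  169.5] psi 10.47 phi_rad 0.086 r 94.3 F [-0.  -2.1 -3.6] Ft(cw) -2.1 Fr -0.4 Tz [-0.44 -0.07  0.69] w 15.5
0.886043350112465
-0.0006 0.0018 -0.0000 0.0012 -0.0004 0.0051
-0.0006 0.0050 -0.0000 0.0012 -0.0004 0.0162
-0.0008 0.0083 -0.0000 0.0012 -0.0004 0.0273
```

```bash
python3 -m jog '-0.0005 0.0018 0 0 0 0.005;-0.0006 0.0035 0 0 0 0.011;-0.0006 0.005 0 0 0 0.016;-0.0007 0.0066 0 0 0 0.0215'
python3 - <<'E'
from h import *
now();print(mom())
for p in (13,14,15): print(goal(p,67.5,94))
E
```

```text
time_s: 10.65
ee_pos: [497.1, -58.2, 67.5]
ee_rot: [179.9, -0.1, 167.5]
force: [-0.6, -2.7, -2.7]
gripper_width: 16.0
t 10.65 p [497.1 -58.2  67.5] rot [ 1.799e+02 -1.000e-01  1.675e+02] psi 12.41 phi_rad 0.12 r 94.3 F [-0.6 -2.7 -2.7] Ft(cw) -2.8 Fr 0.0 Tz [-0.53  0.03  0.67] w 16.0
0.9303633000876275
-0.0007 0.0019 -0.0001 0.0009 -0.0009 0.0054
-0.0007 0.0052 -0.0001 0.0009 -0.0009 0.0165
-0.0008 0.0085 -0.0001 0.0009 -0.0009 0.0276
```

```bash
python3 -m jog '-0.0006 0.0018 0 0 0 0.0055;-0.0007 0.0035 0 0 0 0.011;-0.0007 0.0052 0 0 0 0.0165;-0.0007 0.0062 0 0 0 0.02'
python3 - <<'E'
from h import *
now();print(mom())
for p in (15,16,17): print(goal(p,67.5,94))
E
```

```text
time_s: 10.98
ee_pos: [497.7, -55.3, 67.4]
ee_rot: [179.9, -0.1, 165.7]
force: [-1.7, -3.5, -1.9]
gripper_width: 16.0
t 10.98 p [497.7 -55.3  67.4] rot [ 1.799e+02 -1.000e-01  1.657e+02] psi 14.23 phi_rad 0.152 r 94.4 F [-1.7 -3.5 -1.9] Ft(cw) -3.8 Fr 0.8 Tz [-0.67  0.19  0.64] w 16.0
0.9997551035670662
-0.0007 0.0025 -0.0001 0.0006 -0.0014 0.0074
-0.0008 0.0058 -0.0001 0.0006 -0.0014 0.0185
-0.0009 0.0091 -0.0001 0.0006 -0.0014 0.0296
```

```bash
python3 -m jog '-0.0006 0.0015 0 0 0 0.0045;-0.0007 0.003 0 0 0 0.009;-0.0007 0.0045 0 0 0 0.0135'
python3 - <<'E'
from h import *
now();print(mom())
for p in (15,16,17): print(goal(p,67.5,94))
E
```

```text
time_s: 11.23
ee_pos: [498.2, -53.4, 67.4]
ee_rot: [180.0, -0.2, 164.4]
force: [-3.7, -5.0, -1.4]
gripper_width: 15.7
t 11.23 p [498.2 -53.4  67.4] rot [180.   -0.2 164.4] psi 15.45 phi_rad 0.173 r 94.4 F [-3.7 -5.  -1.4] Ft(cw) -5.8 Fr 2.3 Tz [-0.84  0.3   0.66] w 15.7
1.2111788219881623
-0.0008 -0.0015 -0.0002 0.0002 -0.0019 -0.0064
-0.0008 0.0018 -0.0002 0.0002 -0.0019 0.0047
-0.0008 0.0051 -0.0002 0.0002 -0.0019 0.0158
```

```bash
python3 -m jog '-0.0003 -0.0015 0 0 0 -0.006;-0.0003 -0.0025 0 0 0 -0.009;-0.0003 -0.0025 0 0 0 -0.009'; python3 -c "
from h import *
now();print(mom())"; python3 -m jog '0 0 0 0 0 0;0 0 0 0 0 0;0 0 0 0 0 0;0 0 0 0 0 0;0 0 0 0 0 0' 0
python3 -c "
from h import *
now();print(mom())"
```

```text
time_s: 11.48
ee_pos: [498.0, -54.2, 67.4]
ee_rot: [179.9, -0.2, 165.2]
force: [-2.4, -1.0, -0.6]
gripper_width: 15.9
t 11.48 p [498.  -54.2  67.4] rot [179.9  -0.2 165.2] psi 14.9 phi_rad 0.163 r 94.3 F [-2.4 -1.  -0.6] Ft(cw) -1.6 Fr 2.1 Tz [-0.17  0.2   0.54] w 15.9
0.6911101000484536
time_s: 11.9
ee_pos: [498.5, -54.0, 67.6]
ee_rot: [179.9, -0.1, 165.2]
force: [-0.1, 0.4, -0.8]
gripper_width: 44.4
t 11.9 p [498.5 -54.   67.6] rot [ 1.799e+02 -1.000e-01  1.652e+02] psi 15.1 phi_rad 0.167 r 94.0 F [-0.1  0.4 -0.8] Ft(cw) 0.4 Fr 0.2 Tz [-0.07 -0.01 -0.01] w 44.4
-0.041174077625833964
```

```bash
python3 -m jog '0 0 -0.04 0 0 0;0 0 -0.1 0 0 0;0 0 -0.17 0 0 0;0 0 -0.24 0 0 0;0 0 -0.3 0 0 0;-0.0 0 -0.3 0 0 0;0.15 0 -0.3 0 0 0;0.3 0 -0.3 0 0 0;0.3 0 -0.3 0 0 0;0.3 0 -0.3 0 0 0;0.3 0 -0.3 0 0 0'
python3 - <<'E'
from h import *
now()
for c in("top","side"):
    f=grab_frame(c)
    for q,z in (("lever_grip",62.5),("egg_holder",0),("funnel",0),("whisk",0)):
        for r in tip_of(q,c)[:1]:print(c,q,round(r["confidence"],2),at_z(c,r["location"],z).round(1))
    if c=="side":cv2.imwrite("pics/s4.png",cv2.resize(f[200:380,240:480,::-1],(800,600),interpolation=cv2.INTER_CUBIC))
E
```

```text
time_s: 12.82
ee_pos: [348.3, -14.8, 217.3]
ee_rot: [179.9, -0.4, 165.2]
force: [0.0, 0.4, 0.1]
gripper_width: 45.5
t 12.82 p [348.3 -14.8 217.3] rot [179.9  -0.4 165.2] psi 14.81 phi_rad 0.162 r 249.1 F [0.  0.4 0.1] Ft(cw) 0.4 Fr 0.1 Tz [0.   0.04 0.04] w 45.5
top lever_grip 0.76 [492.9 -56.1  62.5]
top egg_holder 0.6 [638.7 132.7   0. ]
top funnel 0.67 [ 568.8 -290.8    0. ]
top whisk 0.97 [406.9 415.8   0. ]
side lever_grip 0.82 [492.9 -52.4  62.5]
side egg_holder 0.92 [637.4 132.8   0. ]
side funnel 0.58 [ 571.6 -293.1    0. ]
side whisk 0.63 [402.4 412.1   0. ]
```

View pics/s4.png

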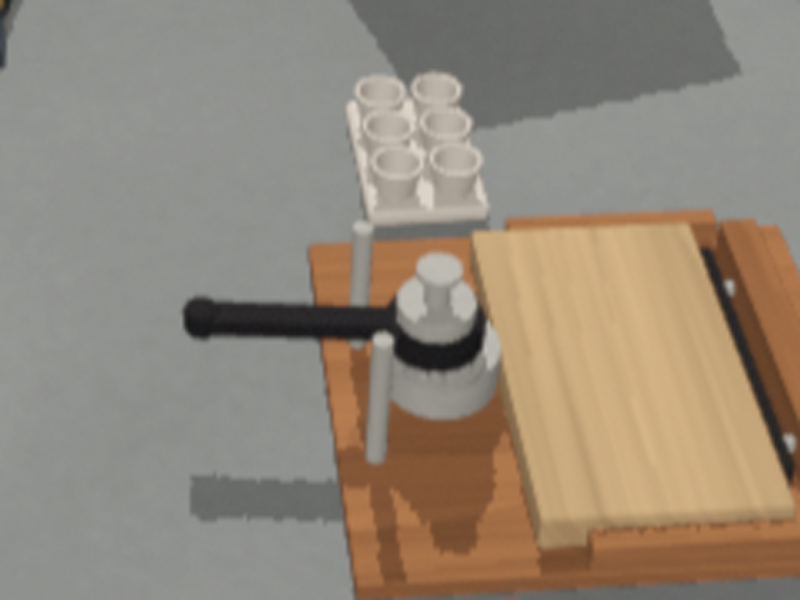

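Picture 6 shows the lever seated, with its teeth down in the ring, at about 15° from world -x. The board is against the pad, the bystanders are where they were, and the arm is clear. Handing in.

```bash
python3 -c "
from workcell import *
job_done()"
```

```text
the job is handed in; nothing more can be done
```

I clamped the board and handed the job in after about 13 s of robot time; no verdict was reported.

- **First stroke:** I turned the lever clockwise from about 0.25 to 0.655 rad. I stopped there because that is where the post should be; I did not feel a hard stop against it.
- **Swing back:** I lifted the lever about 11 mm, swung it back two serrations with almost no turning resistance, and lowered it. The tool returned to the seated height (67.4 mm against 67.3 mm before).
- **Clamping:** I turned on clockwise until the moment about the cam axis rose from about 0.4 to 1.2 N m. That is about 12.7 N at the grip point, inside the 10 to 14 N range for firm. I then eased back about half a degree, within the play, opened the gripper and withdrew.

**Last checks:** The final picture shows the lever seated and the board flat, against the pad. The egg holder, funnel and whisk are where they were, within about 12 mm, which is how much the networks' readings scatter. The arm is clear of everything.

**What remains unsure:** The moment readings scattered by about 0.1 N m and once dipped (0.85 to 0.78), so the grip force is good to about 1 to 2 N. I did not repeat the feel test after letting go.

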